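Lay the post bracket down against the stop pins

ROBOT

A 7-joint arm with a two-finger parallel gripper is mounted at the origin on the work surface; the furniture and walls round the work are solid. World frame = base frame: x ahead of the robot, y to its left, z up, the work surface at z = 0. Lengths are in m, angles in rad, forces in N, time in s.
With the tool pointing down it reaches from about 0.35 to 0.9 m from the base axis. Payload 8.1 kg.
Tool frame: the origin (TCP) lies on the front face of the gripper's body, between the roots of the fingers; the fingertips stand 66 mm ahead of it and the grasp point (between the pads) lies 47 mm ahead of it (arm.finger_overhang is the distance from the TCP to the fingertips, in m); z points along the fingers, y is the line along which they close (so a half turn about z gives the same grasp; the last joint's range is limited). The gripper opens to 92 mm and grips with 3 to 60 N. Pads are 19 mm wide; open, the fingers measure 130 mm over their backs; the gripper's body (75 mm by 190 mm) begins 47 mm behind the grasp point.
Start: joints at [1.108, 0.434, 0.025, 1.573, -0.012, 1.134, -0.075], TCP at [0.22, -0.585, 0.292] pointing down, gripper open.
Joint ranges: [-2.62, 2.62], [-0.44, 2.09], [-1.27, 1.32], [0.08, 2.57], [-1.32, 4.46], [0.12, 2], [-2.74, 2.74]. Speed limits (rad/s): [2.22, 2.22, 3.01, 3.01, 3.14, 3.14, 3.14].

INTERFACE

Orientations are given as a rotation vector (axis times angle).
In Python, from cell import readout, cams, workorder, spotter, arm gives the robot as it stands.
- The arm moves only by the shell command python3 -m creep 'ROWS' [FORCE]. ROWS is one flat JSON list of numbers that holds 1 to 10 rows one after another, with no inner brackets; each row has 5 numbers: dx, dy, dz in m, then a turn about the tool's z in rad, then the opening from 0.0 (shut) to 1.0 (fully open); each row shifts and turns the commanded pose from where the row before left it, along the tool's axes as they then stand; what a row does not reach is not made up. A row lasts 1/10 s, in which the tool goes at most 0.05 m and 0.15 rad, less where a joint would pass 70% of its speed; a pose out of reach is approached as far as the arm can. The fingers move at their own pace and stop on an object; FORCE is the grip in N (left out, the last holds). Time passes only in rows, so rows that do not move let the fingers close. It prints the time, the measured TCP pose, the force, the opening and the grip force at its end. Input that does not fit is refused with a message, and nothing moves.
- readout.observe(): the state, without advancing time (a new reading comes with each control period).
- cams.get_image(name): name is "scene" or "top"; returns a dict with "image" (384x512x3 uint8, blue, green, red), "fx", "fy", "cx", "cy" (pixels), "cam_to_world" (4x4, takes a point from camera to world coordinates). Camera axes: x right, y down, z forward; pixel columns grow to the right and rows downward; lengths in m; the calibration is good to about 2 mm. A picture is of the moment at which its call begins. There is no depth.
- workorder.sign_off(): hands the job in; it is judged then, once.
Trained networks look in a picture, given as the dict that the camera call returned (one of the last four; its "shot" number tells which), for a name from the list of things; names that differ only in an ending like _2 or _b are one class to them, and where a whole thing is asked for, a point or a joint stands for the part that bears it (a point fixed in the world has none). Each returns a list of dicts, best first, with "score" (0 to 1); they miss things now and then, are a little off and sometimes report something else, mostly with a low value. They report only what shows in the picture. A call takes as long as a camera call.
- spotter.boxes_of(picture, name): "centre" ([x, y, z] in m, in the coordinates of the camera as it stood for that picture, good to about 4 mm: the middle of the surface that is visible of it).
The state is a dict: "clock": time; "joints": joint angles; "dq": joint speeds; "joint_efforts": joint torques, N m; "position": TCP position; "ee_rot": TCP orientation; "force": force on the tool from outside, world axes, zero at the start; "ft_torque": the same for the moment, N m; "width": opening from 0.0 (shut) to 1.0 (fully open); "gripper_force": force on a finger pad.
Only numpy, scipy, OpenCV 4.12 (cv2) and the standard library are available. Lean on these libraries where they do the work, as an engineer would, in place of code of your own. Each camera call takes 0.05 s, during which the arm holds its last target. There are 200 camera calls.

TASK

Tip the standing blue post bracket over onto its side so that its tube comes down between the two stop pins, lowering it gently all the way instead of letting it drop, and finish with it lying flat, the foot plate pushed squarely up against both pins. Nothing is to be gripped or lifted: work only by pushing and by supporting with the fingers from inside the tube's open top or from outside, without pressing hard. Leave the other things on the table where they are.

Things in the scene. Friction and masses are not known exactly. Their poses are not given: they have to be found in the camera images.
- post: standing blue bracket, 0.5 kg: foot plate 90 (x) x 140 (y) x 8 mm, on it a square tube 70x70 mm, wall 4, open at the top (190 mm high in all; hollow to the plate). Origin: centre of the plate's underside, z up the tube. +x faces the pins and is the side to lay it on: there the tube is flush with the plate's edge (tube x -25..45, y -35..35 mm). Pushed over that edge it falls by itself beyond 30 deg
- mouth (a point): centre of the tube's open top end, at (10, 0, 190) mm in the post's frame; its axes are the post's
- toe (a point): middle of the plate's +x edge, on the plate's upper face, at (45, 0, 8) mm in the post's frame. When the post lies on its +x side this face stands upright and faces the pins
- stop: two fixed grey pins in brass rings, 68 high, foot collars 29 mm across and 25 high, at y = +62 and -62 mm. Origin: on the table midway between them. +x (roughly world +y, it varies) is the way the post is to be laid, from its side through between the pins. The post starts on the -x side, 10 to 30 mm short of the collars. With the laid post's plate home, the toe point lies at x = -14.5 mm
- tape_measure: bystander: yellow and black tape measure, 29x73x63 mm; origin at the centre of its underside
- tube_offcut: bystander: short grey tube offcut standing on end, 43 mm across, 60 mm high; origin at the centre of its underside
- stop_block: bystander: grey steel cube, 50 mm; origin at the centre of its underside
- marker: bystander: white and black paint marker lying flat, 138 mm long; origin at the centre of its underside
- tee_sample: bystander: dark steel tee-shaped weld sample, 50x90x45 mm; origin at the centre of its underside
- spray_can: bystander: green spray can standing up, 66 mm across, 208 mm high; origin at the centre of its underside
- magnet: bystander: red triangular welding magnet lying flat, 117x117x18 mm; origin at the centre of its underside

How it is judged:
By the outcome, as a careful person would: the job done as asked, in the order asked, and still so for the second after the job is handed in, with the robot touching nothing.
It also fails if it takes over 58 s, if anything falls off the work surface, if the arm or the gripper's body presses on something with over 40 N, if the wrist force passes 120 N, or if a joint passes its speed limit or range.

## Working session

There is one attempt and no reset: what is moved stays moved. The work goes in short steps, Python scripts to look and compute and a shell command to move; the robot and the scene stay as the last step left them, time stands still between calls to the robot, and variables do not carry over. Pictures are saved under pics/ and viewed, at most 10 in all, crops included, and the job is handed in when it is done.

```bash
ls; mkdir -p pics
cat > h.py <<'E'
import numpy as np, cv2
from cell import readout, cams, workorder, spotter, arm
def world(p,c):
    M=np.array(p["cam_to_world"]); return (M@np.r_[c,1])[:3]
def proj(p,w):
    M=np.linalg.inv(np.array(p["cam_to_world"])); c=(M@np.r_[w,1])[:3]
    return np.array([p["fx"]*c[0]/c[2]+p["cx"],p["fy"]*c[1]/c[2]+p["cy"]])
def ray(p,u,v,z):
    M=np.array(p["cam_to_world"]); d=M[:3,:3]@np.array([(u-p["cx"])/p["fx"],(v-p["cy"])/p["fy"],1]); o=M[:3,3]
    return o+d*(z-o[2])/d[2]
E
python3 - <<'E'
from h import *
s=readout.observe(); print(s)
ims=[]
for n in ("scene","top"):
    p=cams.get_image(n); ims.append(p["image"]); print(n,np.round(p["cam_to_world"],3).tolist(),p["fx"],p["cx"],p["cy"])
    for t in ["post","mouth","toe","stop","tape_measure","tube_offcut","stop_block","marker","tee_sample","spray_can","magnet"]:
        r=spotter.boxes_of(p,t)
        print(t,[(round(d["score"],2),np.round(world(p,d["centre"]),3).tolist()) for d in r[:2]])
for i,n in enumerate(("s0","t0")): cv2.imwrite(f"pics/{n}.png",cv2.resize(ims[i],(800,600)))
E
```

```text
pics
{'clock': 0.0, 'joints': array([ 1.10837769,  0.43524695,  0.0249476 ,  1.57409568, -0.01160284,
        1.13401544, -0.07508889]), 'dq': array([ 0.00134973, -0.00095357,  0.00050149, -0.00095951, -0.00056335,
        0.0003978 ,  0.00215832]), 'joint_efforts': array([ 1.61364427e-03, -6.67864537e+01,  9.86200422e-01, -3.14470553e+01,
       -6.04863628e-02,  4.29254025e-02,  2.14150327e-04]), 'position': array([ 0.21988786, -0.58459903,  0.29143026]), 'ee_rot': array([-3.08935765e+00, -5.61820713e-01,  6.60458010e-04]), 'force': array([-0.06736358, -0.20929857, -0.47007762]), 'ft_torque': array([-0.01643935,  0.02480174,  0.01864679]), 'gripper_force': 0.0, 'width': 1.0009484258175696}
scene [[-0.844, -0.207, 0.496, -0.286], [-0.536, 0.368, -0.759, 1.021], [-0.026, -0.906, -0.422, 0.705], [0.0, 0.0, 0.0, 1.0]] 422.2683278542305 260.2298105991259 190.4533850385318
post [(0.79, [0.381, -0.139, 0.096])]
mouth [(0.61, [0.385, -0.141, 0.1])]
toe [(0.91, [0.377, -0.146, 0.092])]
stop [(0.61, [0.359, -0.097, 0.021])]
tape_measure [(0.67, [0.279, 0.286, 0.035])]
tube_offcut [(0.55, [0.
[... 277 characters left out ...]
 -0.017, 0.024], [-0.005, -0.213, -0.977, 1.518], [0.0, 0.0, 0.0, 1.0]] 370.76770674856886 255.32924948970577 186.78170688000074
post [(0.82, [0.376, -0.183, 0.086])]
mouth [(0.86, [0.37, -0.174, 0.082]), (0.46, [0.312, 0.348, 0.158])]
toe [(0.75, [0.372, -0.183, 0.081]), (0.43, [0.408, -0.104, 0.025])]
stop [(0.46, [0.408, -0.105, 0.024])]
tape_measure [(0.5, [0.283, 0.258, 0.056])]
tube_offcut [(0.39, [0.303, -0.243, 0.044])]
stop_block [(0.49, [0.404, 0.428, 0.047])]
marker [(0.56, [0.258, -0.386, 0.012])]
tee_sample [(0.68, [0.477, 0.34, 0.001])]
spray_can [(0.66, [0.309, 0.353, 0.158]), (0.6, [0.473, 0.339, 0.003])]
magnet [(0.93, [0.382, -0.411, 0.015]), (0.65, [0.371, -0.177, 0.082])]
```

View pics/s0.png

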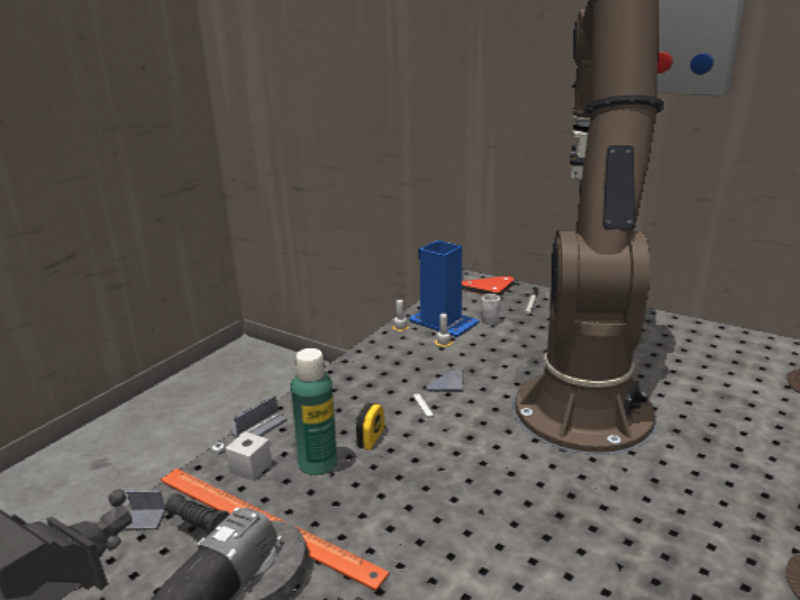

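View pics/t0.png

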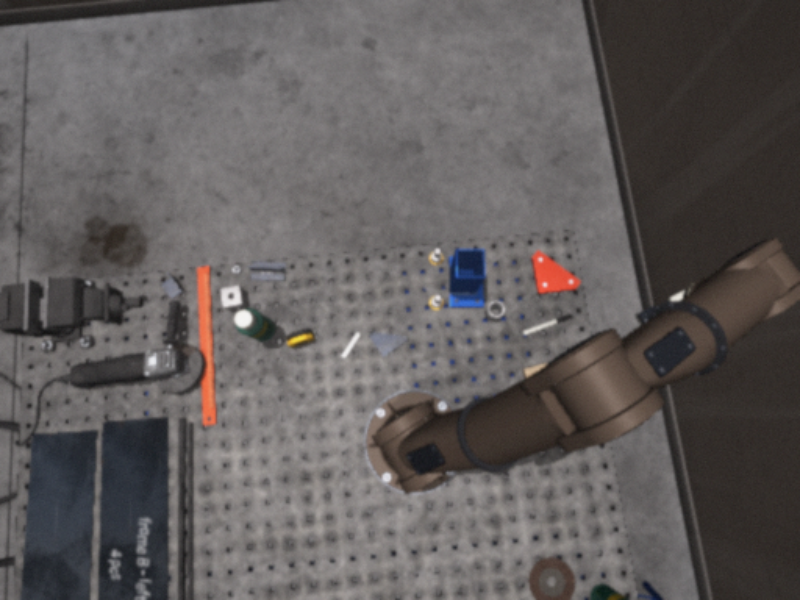

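The scene view shows the blue post at (440,285) behind the two pins at (400,315) and (443,330). The top view shows the post at (467,278) with its open mouth up, the pins at (437,257) and (437,302), and a clear lay-down area to the left. I'll zoom in for precise poses.

Run:
```python
from h import *
a=cams.get_image("scene");b=cams.get_image("top")
# scene crop 245..325 x 145..225 ; top crop 260..345 x 150..205
A=cv2.resize(a["image"][145:225,240:320],(400,400),interpolation=cv2.INTER_CUBIC)
B=cv2.resize(b["image"][145:225,255:335],(400,400),interpolation=cv2.INTER_CUBIC)
cv2.imwrite("pics/c1.png",np.hstack([A,B]))
```

```text
(no output)
```

View pics/c1.png

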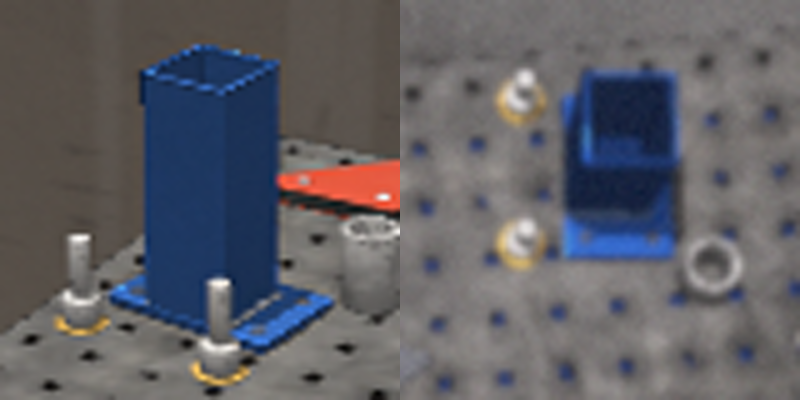

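```bash
cat > fit.py <<'E'
from h import *
from scipy.optimize import least_squares
def solve(a,b,S,T,oa=(240,145),ob=(255,145)):
    def f(q):
        c,s=np.cos(q[2]),np.sin(q[2]); r=[]
        for p,L,o in((a,S,oa),(b,T,ob)):
            for (u,v),m in L:
                m=np.array(m)/1000; w=[q[0]+c*m[0]-s*m[1],q[1]+s*m[0]+c*m[1],m[2]]
                r+=list(proj(p,w)-np.array([(u+.5)/5+o[0]-.5,(v+.5)/5+o[1]-.5]))
        return np.array(r)
    k=least_squares(f,[.37,-.17,1.57],loss="soft_l1"); return k.x,np.round(k.fun,1)
E
python3 - <<'E'
from fit import *
a=cams.get_image("scene");b=cams.get_image("top")
st=solve(a,b,[((79,236),(0,-62,68)),((218,282),(0,62,68)),((82,322),(0,-62,2)),((220,370),(0,62,2))],
 [((125,82),(0,-62,66)),((127,232),(0,62,66)),((121,102),(0,-62,2)),((121,245),(0,62,2))])
po=solve(a,b,[((145,73),(45,-35,190)),((222,95),(45,35,190)),((277,65),(-25,35,190)),((205,45),(-25,-35,190)),((260,340),(45,70,8)),((332,298),(-45,70,8)),((110,295),(45,-70,8))],
 [((186,72),(45,-35,190)),((276,72),(-25,-35,190)),((278,165),(-25,35,190)),((185,165),(45,35,190)),((166,257),(45,70,4)),((272,257),(-45,70,4)),((163,97),(45,-70,8))])
print(st);print(po)
c,s=np.cos(st[0][2]),np.sin(st[0][2]);d=po[0][:2]-st[0][:2]
print("post in stop",c*d[0]+s*d[1],-s*d[0]+c*d[1],po[0][2]-st[0][2])
for n in(("scene",a),("top",b)):
    for t in("tube_offcut","magnet","marker"):
        print(n[0],t,[np.round(world(n[1],d["centre"]),3).tolist() for d in spotter.boxes_of(n[1],t)[:1]])
E
```

```text
(array([ 0.40879706, -0.10232582,  1.45551102]), array([ 0.4, -0.1,  0.8, -0.2,  0.4, -0.8,  0.5, -0.6, -0.4, -0.5, -0.8,
       -0.6, -0.5, -0.2, -0.5, -0.1]))
(array([ 0.39684354, -0.18302911,  1.45656136]), array([-0.5, -1. ,  0.5, -1.1,  1.4, -1.1, -0.4, -1. ,  1.1,  0.7,  0.9,
       -0.3, -0.1, -0.9, -0.9, -0.1, -0.1,  0.1, -0.1, -0.2, -0.5, -0.4,
       -0.6,  0. , -0.2,  0.2, -0.2, -0.7]))
post in stop -0.08154259292330172 0.0025908653029288325 0.0010503351361468294
scene tube_offcut [[0.301, -0.231, 0.035]]
scene magnet [[0.384, -0.393, 0.008]]
scene marker []
top tube_offcut [[0.304, -0.243, 0.044]]
top magnet [[0.383, -0.411, 0.015]]
top marker [[0.26, -0.389, 0.013]]
```

Stop fits at (0.409, -0.102) with yaw 1.4555. The post sits in the stop frame at (-81.5, +2.6) mm with yaw 0.001.

- **Tipping:** put the fingers, slightly spread along stop x, into the mouth and push over.
- **Lowering:** hold back the mouth's rear rim all the way down.
- **Seating:** push the plate home with the fingers wide apart.

```bash
python3 -m creep '[0, 0, 0, 0.12, 0.13, 0, 0, 0, 0.12, 0.13, 0, 0, 0, 0.12, 0.13, 0, 0, 0, 0.115, 0.13]' 5; python3 -m creep '[0.013, -0.043, -0.002, 0, 0.13, 0.013, -0.043, -0.002, 0, 0.13, 0.013, -0.043, 0, 0, 0.13, 0.013, -0.043, 0, 0, 0.13, 0.013, -0.043, 0, 0, 0.13, 0.013, -0.043, 0, 0, 0.13, 0.013, -0.043, 0, 0, 0.13, 0.013, -0.043, 0, 0, 0.13, 0.013, -0.043, 0, 0, 0.13, 0.013, -0.043, 0, 0, 0.13]'; python3 -m creep '[0, 0, 0, 0, 0.13, 0, 0, 0, 0, 0.13]'
python3 - <<'E'
from h import *
a=cams.get_image("scene");b=cams.get_image("top")
A=cv2.resize(a["image"][115:215,220:320],(400,400),interpolation=cv2.INTER_CUBIC)
B=cv2.resize(b["image"][120:220,235:335],(400,400),interpolation=cv2.INTER_CUBIC)
cv2.imwrite("pics/c2.png",np.hstack([A,B]))
E
```

```text
clock: 2.1
position: [0.22, -0.585, 0.2922]
ee_rot: [3.136, -0.189, 0.0]
force: [0.1, -0.8, 0.9]
width: 0.699
gripper_force: 0.0
clock: 3.1
position: [0.3991, -0.1711, 0.2966]
ee_rot: [3.136, -0.181, 0.001]
force: [1.2, -0.3, -0.6]
width: 0.127
gripper_force: 0.0
clock: 3.3
position: [0.399, -0.172, 0.2964]
ee_rot: [3.136, -0.176, 0.001]
force: [-0.8, 0.3, -0.1]
width: 0.131
gripper_force: 0.0
```

View pics/c2.png

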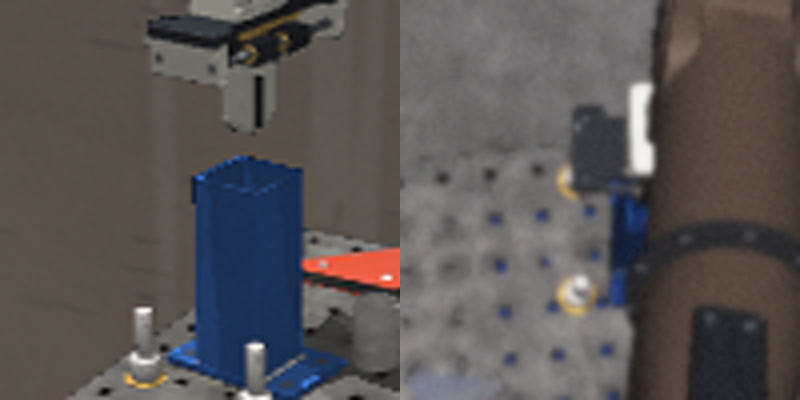

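Closed-up view: the fingertips, at (248,130) in the left half, hang above the mouth centre at (248,175). Next I insert.

```bash
python3 -m creep '[0, 0, 0.018, 0, 0.13, 0, 0, 0.018, 0, 0.13, 0, 0, 0.018, 0, 0.13, 0, 0, 0.018, 0, 0.13, 0, 0, 0, 0, 0.13]'; python3 -m creep '[0, -0.003, 0, 0, 0.13, 0, -0.003, 0, 0, 0.13, 0, -0.002, 0, 0, 0.13, 0, -0.002, 0, 0, 0.13, 0, -0.002, 0, 0, 0.13]'
```

```text
clock: 3.9
position: [0.3969, -0.1738, 0.2225]
ee_rot: [-3.135, 0.185, 0.006]
force: [-0.3, -0.1, 1.0]
width: 0.132
gripper_force: 0.0
clock: 4.4
position: [0.4003, -0.1609, 0.2247]
ee_rot: [3.136, -0.181, 0.002]
force: [0.1, -1.7, 1.3]
width: 0.135
gripper_force: 0.6
```

```bash
python3 -m creep '[0, -0.0036, -0.001, 0, 0.13, 0, -0.0036, -0.001, 0, 0.13, 0, -0.0036, -0.001, 0, 0.13, 0, -0.0036, -0.001, 0, 0.13, 0, -0.0036, -0.001, 0, 0.13, 0, -0.0036, -0.001, 0, 0.13, 0, -0.0036, -0.001, 0, 0.13, 0, -0.0036, -0.001, 0, 0.13, 0, -0.0036, -0.0005, 0, 0.13, 0, -0.0036, -0.0005, 0, 0.13]'
cat > look.py <<'E'
from h import *
import sys
p=cams.get_image("scene"); cv2.imwrite(f"pics/{sys.argv[1]}.png",cv2.resize(p["image"][115:215,210:330],(720,600),interpolation=cv2.INTER_CUBIC))
E
python3 look.py c3
```

```text
clock: 5.4
position: [0.4042, -0.1248, 0.2333]
ee_rot: [3.136, -0.181, 0.0]
force: [-0.3, -0.6, -0.3]
width: 0.13
gripper_force: 0.4
```

View pics/c3.png

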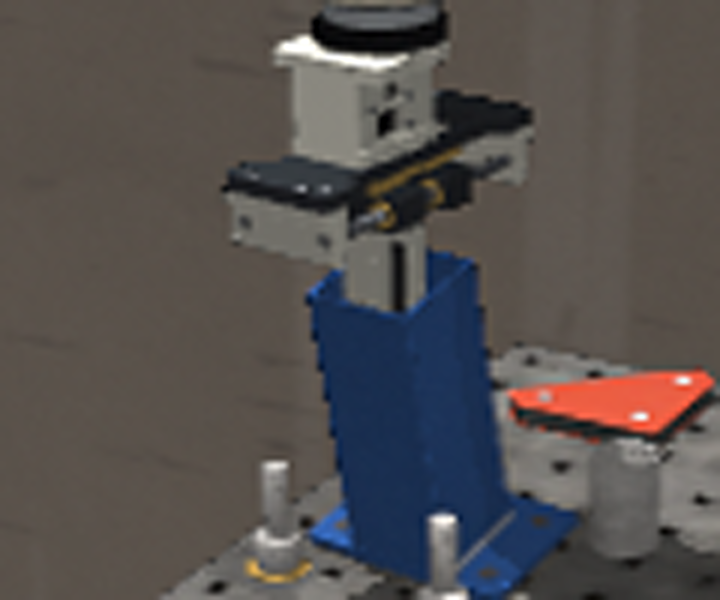

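The post is tilting about its front edge, roughly 14°, with the fingers inside the mouth (380,270). Carrying on.

```bash
python3 -m creep '[0, -0.0036, 0, 0, 0.13, 0, -0.0036, 0, 0, 0.13, 0, -0.0036, 0, 0, 0.13, 0, -0.0036, 0, 0, 0.13, 0, -0.0036, 0, 0, 0.13, 0, -0.0036, 0, 0, 0.13, 0, -0.0036, 0, 0, 0.13, 0, -0.0036, 0, 0, 0.13, 0, -0.003, 0, 0, 0.13, 0, -0.003, 0, 0, 0.13]';  python3 -m creep '[0, -0.003, 0, 0, 0.13, 0, -0.003, 0, 0, 0.13, 0, -0.003, 0, 0, 0.13, 0, -0.003, 0, 0, 0.13, 0, -0.003, 0, 0, 0.13, 0, -0.003, 0.001, 0, 0.13]'; python3 -m creep '[0, -0.002, 0.001, 0, 0.13, 0, 0, 0, 0, 0.13, 0, 0, 0, 0, 0.13]'
```

```text
clock: 6.45
position: [0.4082, -0.0903, 0.2332]
ee_rot: [3.136, -0.181, 0.0]
force: [0.4, -0.4, -0.4]
width: 0.132
gripper_force: 0.1
clock: 7.05
position: [0.4103, -0.0724, 0.2323]
ee_rot: [3.136, -0.181, 0.0]
force: [0.6, -1.1, 0.7]
width: 0.134
gripper_force: 0.1
clock: 7.35
position: [0.4104, -0.0707, 0.2312]
ee_rot: [3.136, -0.181, -0.0]
force: [-0.8, -0.1, -0.1]
width: 0.132
gripper_force: 0.1
```

```bash
python3 -m creep '[0, -0.0028, 0.0009, 0, 0.13, 0, -0.0028, 0.0009, 0, 0.13, 0, -0.0028, 0.0009, 0, 0.13, 0, -0.0028, 0.0009, 0, 0.13, 0, -0.0028, 0.0009, 0, 0.13, 0, -0.0028, 0.0009, 0, 0.13, 0, -0.0028, 0.0009, 0, 0.13, 0, -0.0028, 0.0009, 0, 0.13, 0, -0.0028, 0.0009, 0, 0.13, 0, -0.0028, 0.0009, 0, 0.13]';python3 look.py c4
```

```text
clock: 8.35
position: [0.4137, -0.0426, 0.2221]
ee_rot: [3.136, -0.181, -0.0]
force: [0.1, -0.4, -0.2]
width: 0.13
gripper_force: 0.2
```

View pics/c4.png

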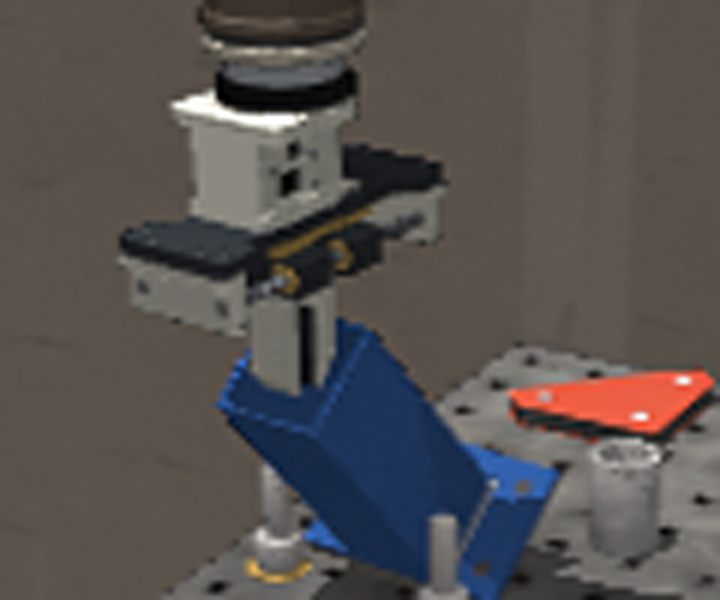

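It is now at about 40° and the rear rim (360,330) rests on the finger. Continuing along the arc.

```bash
python3 -m creep '[0, -0.0032, 0.0013, 0, 0.13, 0, -0.0032, 0.0013, 0, 0.13, 0, -0.0032, 0.0014, 0, 0.13, 0, -0.0032, 0.0014, 0, 0.13, 0, -0.0032, 0.0015, 0, 0.13, 0, -0.0032, 0.0015, 0, 0.13, 0, -0.0031, 0.0016, 0, 0.13, 0, -0.0031, 0.0016, 0, 0.13, 0, -0.0031, 0.0017, 0, 0.13, 0, -0.003, 0.0017, 0, 0.13]'; python3 -m creep '[0, -0.003, 0.002, 0, 0.13, 0, -0.003, 0.002, 0, 0.13, 0, -0.003, 0.002, 0, 0.13, 0, -0.0029, 0.0022, 0, 0.13, 0, -0.0029, 0.0022, 0, 0.13, 0, -0.0028, 0.0023, 0, 0.13, 0, -0.0028, 0.0023, 0, 0.13, 0, -0.0028, 0.0023, 0, 0.13, 0, -0.0027, 0.0024, 0, 0.13, 0, -0.0026, 0.0024, 0, 0.13]'
```

```text
clock: 9.4
position: [0.4173, -0.0113, 0.2071]
ee_rot: [3.136, -0.181, -0.0]
force: [0.4, 0.8, -1.1]
width: 0.129
gripper_force: 0.3
clock: 10.4
position: [0.4209, 0.0176, 0.1852]
ee_rot: [-3.136, 0.18, -0.001]
force: [-1.1, 7.1, 5.5]
width: 0.129
gripper_force: 3.3
```

```bash
python3 look.py c5; python3 -c "
from h import *
s=readout.observe();print(s['force'],s['ft_torque'],s['position'])"
```

```text
[-0.48373443  5.96739201  3.84782607] [ 1.06786249  0.18329073 -0.05204816] [0.42083343 0.0180159  0.18488667]
```

View pics/c5.png

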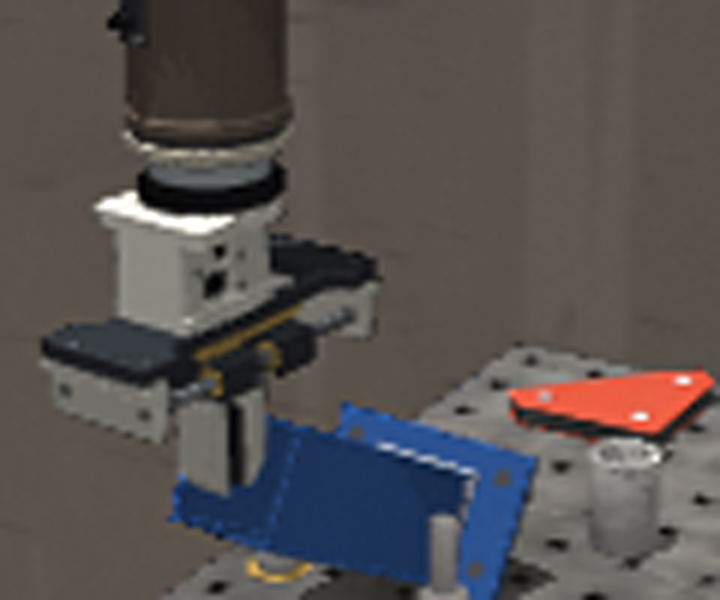

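```bash
cat > tilt.py <<'E'
from h import *
from scipy.optimize import least_squares
S=np.array([.4088,-.1023]);Y=1.4555;ex=np.array([np.cos(Y),np.sin(Y)]);ey=np.array([-ex[1],ex[0]])
def tilt(p,L,o=(210,115),k=6):
    def f(q):
        c,s=np.cos(q[2]),np.sin(q[2]); r=[]
        for (u,v),m in L:
            x,y,z=np.array(m)/1000; x-=.045
            X=q[0]+c*x+s*z; Z=-s*x+c*z; w=np.r_[S+ex*X+ey*(y+q[1]),Z]
            r+=list(proj(p,w)-np.array([(u+.5)/k+o[0]-.5,(v+.5)/k+o[1]-.5]))
        return np.array(r)
    a=least_squares(f,[-.036,0,1],loss="soft_l1"); return np.round(a.x*[1000,1000,57.3],1),np.round(a.fun,1)
E
python3 - <<'E'
from tilt import *
p=cams.get_image("scene")
print(tilt(p,[((297,430),(-25,35,190)),((268,543),(45,35,190)),((174,518),(45,-35,190)),((537,458),(-45,70,8)),((345,405),(-45,-70,8)),]))
E
```

```text
(array([-31.9,   5.9,  60.1]), array([ 1.2, -0.8, -0.4,  1.5, -1.2, -0.1,  0.1,  0.1,  0.3, -0.6]))
```

```bash
python3 -m creep '[0, -0.001, 0, 0, 0.13, 0, -0.001, -0.0005, 0, 0.13, 0, -0.001, 0, 0, 0.13]'; python3 -m creep '[0, -0.0012, 0, 0, 0.13, 0, -0.0012, 0, 0, 0.13, 0, 0, 0, 0, 0.13]'
```

```text
clock: 10.8
position: [0.4208, 0.0193, 0.1854]
ee_rot: [3.136, -0.182, -0.001]
force: [0.2, 0.9, -0.7]
width: 0.133
gripper_force: 0.5
clock: 11.1
position: [0.4212, 0.0222, 0.1856]
ee_rot: [3.136, -0.181, -0.0]
force: [0.0, 0.8, -0.4]
width: 0.128
gripper_force: 0.6
```

```bash
python3 -m creep '[0, -0.0024, 0.0018, 0, 0.13, 0, -0.0024, 0.0018, 0, 0.13, 0, -0.0023, 0.0018, 0, 0.13, 0, -0.0023, 0.0019, 0, 0.13, 0, -0.0022, 0.002, 0, 0.13]'; python3 -m creep '[0, -0.0021, 0.0019, 0, 0.13, 0, -0.002, 0.0019, 0, 0.13, 0, -0.002, 0.0019, 0, 0.13, 0, -0.0019, 0.0019, 0, 0.13]'
python3 - <<'E'
from h import *
p=cams.get_image("scene"); cv2.imwrite("pics/c6.png",cv2.resize(p["image"][115:215,210:330],(720,600),interpolation=cv2.INTER_CUBIC))
E
```

```text
clock: 11.6
position: [0.4226, 0.0339, 0.1761]
ee_rot: [-3.136, 0.181, 0.0]
force: [0.2, 1.4, -0.7]
width: 0.128
gripper_force: 0.6
clock: 12.0
position: [0.4235, 0.0417, 0.1686]
ee_rot: [-3.136, 0.181, -0.0]
force: [-0.0, 2.4, -0.8]
width: 0.128
gripper_force: 0.7
```

View pics/c6.png

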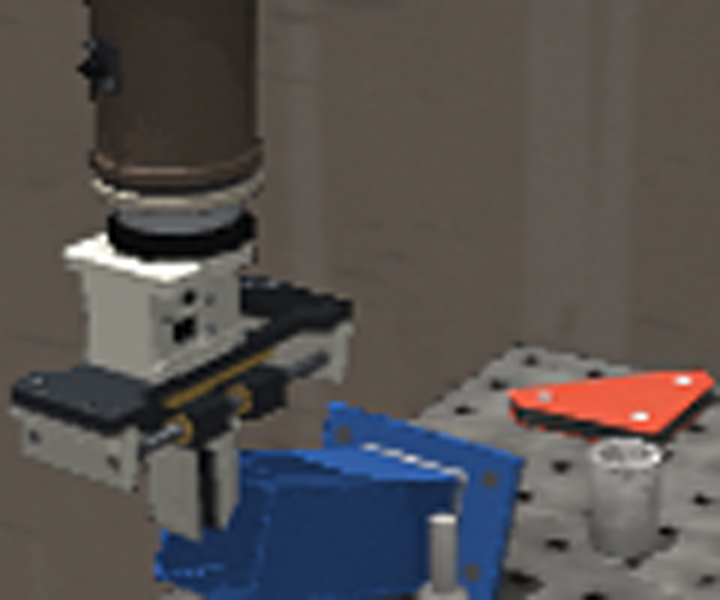

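```bash
python3 -m creep '[0, -0.002, 0.0018, 0, 0.13, 0, -0.002, 0.0018, 0, 0.13, 0, -0.0018, 0.0018, 0, 0.13, 0, -0.0018, 0.0018, 0, 0.13]'; python3 -m creep '[0, -0.0018, 0.0018, 0, 0.13, 0, -0.0017, 0.0018, 0, 0.13, 0, -0.0017, 0.0018, 0, 0.13]'
python3 - <<'E'
from h import *
p=cams.get_image("scene"); cv2.imwrite("pics/c7.png",cv2.resize(p["image"][115:215,210:330],(720,600),interpolation=cv2.INTER_CUBIC))
E
```

```text
clock: 12.45
position: [0.4244, 0.0493, 0.1614]
ee_rot: [-3.136, 0.181, -0.0]
force: [0.3, 1.2, -1.7]
width: 0.126
gripper_force: 0.7
clock: 12.75
position: [0.425, 0.0544, 0.156]
ee_rot: [3.136, -0.181, 0.0]
force: [0.7, 1.8, -0.6]
width: 0.131
gripper_force: 0.8
```

View pics/c7.png

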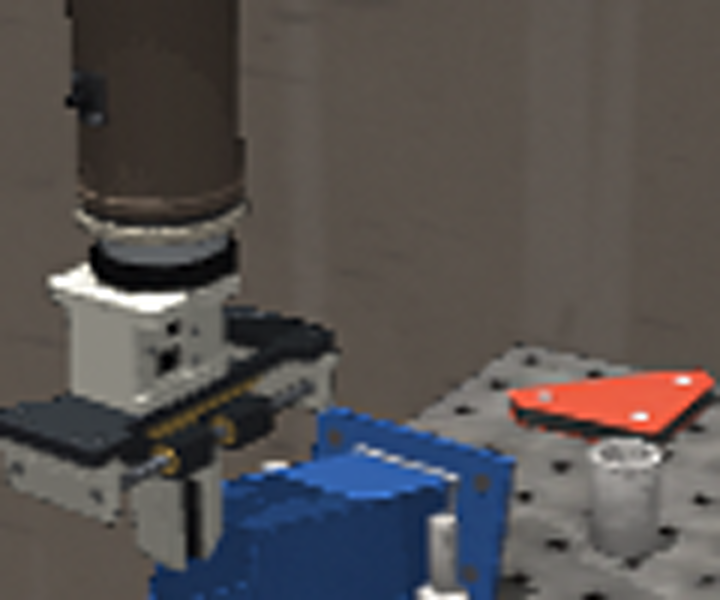

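The view shows the tube at roughly 75°, rim against the finger at (225,500), foot in place. To save pictures I'll measure the tilt by silhouette fitting from here.

```bash
cat > sil.py <<'E'
from tilt import *
from scipy.optimize import minimize
K=4
def blue(p):
    h=cv2.cvtColor(p["image"],cv2.COLOR_BGR2HSV); m=cv2.inRange(h,(105,120,30),(125,255,255))
    n,l,s,_=cv2.connectedComponentsWithStats(m); i=1+np.argmax(s[1:,4]); return cv2.resize((l==i).astype(np.float32),None,fx=K,fy=K,interpolation=cv2.INTER_LINEAR)
def box(a,b): return [(x,y,z) for x in(a[0],b[0]) for y in(a[1],b[1]) for z in(a[2],b[2])]
PARTS=[box((-45,-70,0),(45,70,8)),box((-25,-35,8),(45,35,190))]
def render(p,q):
    c,s=np.cos(q[2]),np.sin(q[2]);yc,ys=np.cos(q[3]),np.sin(q[3]); m=np.zeros((384*K,512*K),np.float32)
    for P in PARTS:
        uv=[]
        for v in P:
            x,y,z=np.array(v)/1000;x-=.045;a=c*x+s*z;Z=-s*x+c*z
            uv.append((proj(p,np.r_[S+ex*(q[0]+yc*a-ys*y)+ey*(q[1]+ys*a+yc*y),Z])+.5)*K-.5)
        cv2.fillConvexPoly(m,np.round(cv2.convexHull(np.float32(uv))*16).astype(np.int32),1,shift=4)
    return m
def fit(p,t0,x0=-.034):
    B=blue(p); k=lambda q:np.abs(render(p,[q[0]/100,q[1]/100,q[2],q[3]])-B).sum()/K**2
    r=minimize(k,[x0*100,.3,t0,0],method="Nelder-Mead",options=dict(initial_simplex=[[x0*100,.3,t0,0],[x0*100+.8,.3,t0,0],[x0*100,.9,t0,0],[x0*100,.3,t0+.12,0],[x0*100,.3,t0,.06]],xatol=1e-3,fatol=.05))
    return np.round(np.r_[r.x[:2]*10,np.degrees(r.x[2:])],1),r.fun,B.sum()/K**2
if __name__=="__main__":
    import sys
    p=cams.get_image("scene");t=np.radians(float(sys.argv[1]))
    print("pivot x,y mm, tilt, yaw deg; err; area",*fit(p,t))
    s=readout.observe();d=s["position"][:2]-S;print("TCP stop mm",d@ex*1000,d@ey*1000,"tip z",s["position"][2]*1000-66,s["force"])
E
python3 sil.py 74
```

```text
pivot x,y mm, tilt, yaw deg; err; area [-29.9   2.5  76.2   2.8] 343.689453125 1378.0
TCP stop mm 157.67901199443585 2.019283051260406 tip z 89.91945463439481 [-0.29712675  1.74696468 -0.06285691]
```

```bash
python3 -m creep '[0, -0.0019, 0.002, 0, 0.13, 0, -0.0019, 0.002, 0, 0.13, 0, -0.0018, 0.002, 0, 0.13, 0, -0.0018, 0.0021, 0, 0.13, 0, -0.0017, 0.0021, 0, 0.13]'; python3 sil.py 80
```

```text
clock: 13.35
position: [0.426, 0.0633, 0.1457]
ee_rot: [3.136, -0.181, -0.0]
force: [0.1, 0.6, 0.3]
width: 0.129
gripper_force: 0.0
pivot x,y mm, tilt, yaw deg; err; area [-32.4   2.1  89.2   1.4] 317.91015625 1553.0
TCP stop mm 166.57450380556628 2.139904932626804 tip z 79.47578424490422 [ 0.1149356  -0.00492812 -0.18607532]
```

Force has dropped to nothing and the tilt reads about 89°, so the post appears to be down. The rim left the finger earlier than I planned. I'll retreat upwards and verify.

```bash
python3 -m creep '[0, 0, -0.02, 0, 0.13, 0, 0, -0.03, 0, 0.13, 0, 0, -0.03, 0, 0.13, 0, 0.04, -0.01, 0, 0.13, 0, 0.045, 0, 0, 0.13, 0, 0.045, 0, 0, 0.13, 0, 0.045, 0, 0, 0.13, 0, 0.03, 0, 0, 0.13, 0, 0.025, 0, 0, 0.13, 0, 0, 0, 0, 0.13]'; python3 sil.py 89; python3 -c "
from h import *
print(readout.observe()['joints'].round(2))
for n in ('scene','top'):
    p=cams.get_image(n)
    for t in('post','mouth','toe'): print(n,t,[(d['score'],world(p,d['centre']).round(3)) for d in spotter.boxes_of(p,t)[:1]])
"
```

```text
clock: 14.4
position: [0.3985, -0.1688, 0.2359]
ee_rot: [3.134, -0.19, -0.001]
force: [0.6, 0.4, -0.2]
width: 0.131
gripper_force: 0.0
pivot x,y mm, tilt, yaw deg; err; area [-32.5   2.   89.9   1. ] 238.26953125 1637.0
TCP stop mm -65.20996077305595 2.4250491319537963 tip z 169.81808650467056 [-0.57237764  1.04491358 -0.07238132]
[ 0.38  0.2  -0.12  2.08  0.03  0.86 -1.45]
scene post [(0.94, array([ 0.389, -0.031,  0.056]))]
scene mouth [(0.75, array([ 0.391, -0.032,  0.06 ]))]
scene toe [(0.86, array([ 0.385, -0.032,  0.054]))]
top post [(0.71, array([ 0.405, -0.039,  0.074]))]
top mouth [(0.96, array([ 0.398, -0.036,  0.068]))]
top toe [(0.93, array([ 0.4  , -0.041,  0.066]))]
```

```bash
python3 -m creep '[0, 0, 0, -0.15, 1, 0, 0, 0, -0.15, 1, 0, 0, 0, -0.15, 1, 0, 0, 0, -0.15, 1, 0, 0, 0, -0.15, 1, 0, 0, 0, -0.15, 1, 0, 0, 0, -0.15, 1, 0, 0, 0, -0.15, 1, 0, 0, 0, -0.15, 1, 0, 0, 0, -0.15, 1]'; python3 -m creep '[0, 0, 0, -0.071, 1, 0, 0, 0, 0, 1, 0, 0, 0, 0, 1, 0, 0, 0, 0, 1, 0, 0, 0, 0, 1]'; python3 sil.py 89.9; python3 look.py c8
```

```text
clock: 15.85
position: [0.3996, -0.1648, 0.236]
ee_rot: [2.411, 2.014, -0.0]
force: [0.5, -0.0, 0.1]
width: 0.952
gripper_force: 0.0
clock: 16.35
position: [0.3995, -0.1651, 0.2359]
ee_rot: [2.346, 2.089, -0.0]
force: [0.4, 0.1, 0.5]
width: 1.0
gripper_force: 0.0
pivot x,y mm, tilt, yaw deg; err; area [-31.8   1.2  89.6   1.5] 234.96484375 1642.0
TCP stop mm -63.4281270841164 1.9586696060948094 tip z 169.94235956105737 [ 0.46881393  0.38829067 -0.85109505]
```

View pics/c8.png

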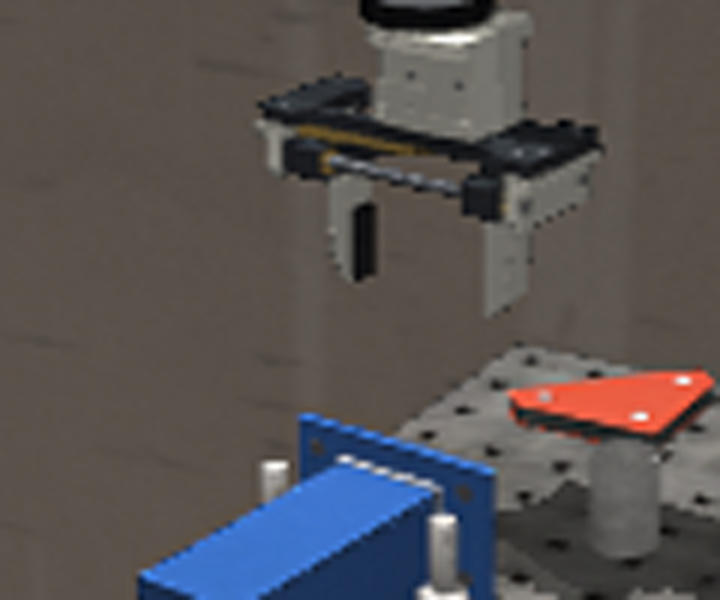

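The post lies between the pins with its plate standing upright just short of them, and the fingers hang behind the plate, square to it. Now lower and push.

```bash
python3 -m creep '[0, 0, 0.03, 0, 1, 0, 0, 0.04, 0, 1, 0, 0, 0.04, 0, 1, 0, 0, 0.026, 0, 1, 0, 0, 0, 0, 1, 0.004, 0, 0, 0, 1, 0.004, 0, 0, 0, 1, 0.004, 0, 0, 0, 1, 0.003, 0, 0, 0, 1, 0, 0, 0, 0, 1]'; python3 -m creep '[0.002, 0, 0, 0, 1, 0.002, 0, 0, 0, 1, 0.002, 0, 0, 0, 1, 0.0015, 0, 0, 0, 1, 0.0015, 0, 0, 0, 1, 0, 0, 0, 0, 1]'; python3 sil.py 90
```

```text
clock: 17.45
position: [0.4017, -0.1498, 0.1006]
ee_rot: [2.344, 2.09, 0.001]
force: [-0.7, -0.6, -0.1]
width: 0.999
gripper_force: 0.0
clock: 18.05
position: [0.4023, -0.142, 0.1001]
ee_rot: [2.346, 2.088, -0.001]
force: [-0.9, -5.1, 4.1]
width: 1.0
gripper_force: 2.5
pivot x,y mm, tilt, yaw deg; err; area [-30.6  -1.   90.9   0.7] 242.27734375 1646.0
TCP stop mm -40.21275820366634 1.9173818435298216 tip z 34.04509087561854 [-1.71193079 -4.60182773  4.34843312]
```

```bash
python3 -m creep '[0.001, 0, 0, 0, 1, 0.001, 0, 0, 0, 1, 0.001, 0, 0, 0, 1, 0.001, 0, 0, 0, 1]'; python3 -m creep '[0.001, 0, 0, 0, 1, 0.001, 0, 0, 0, 1, 0, 0, 0, 0, 1]'
```

```text
clock: 18.5
position: [0.4028, -0.1381, 0.1001]
ee_rot: [2.346, 2.088, -0.001]
force: [-0.3, -5.9, 2.7]
width: 1.002
gripper_force: 2.9
clock: 18.8
position: [0.4031, -0.136, 0.1]
ee_rot: [2.346, 2.089, -0.0]
force: [-0.9, -5.9, 3.2]
width: 1.0
gripper_force: 2.4
```

```bash
for i in 1; do python3 -m creep '[0.0007, 0, 0, 0, 1, 0.0007, 0, 0, 0, 1, 0, 0, 0, 0, 1]'; python3 -m creep '[0.0007, 0, 0, 0, 1, 0.0007, 0, 0, 0, 1, 0, 0, 0, 0, 1]'; done; python3 sil.py 90
```

```text
clock: 19.1
position: [0.4031, -0.1354, 0.1]
ee_rot: [2.346, 2.088, -0.002]
force: [-1.5, -9.5, 3.7]
width: 1.0
gripper_force: 4.6
clock: 19.4
position: [0.4031, -0.1352, 0.1001]
ee_rot: [2.345, 2.087, -0.003]
force: [-1.2, -14.9, 2.2]
width: 0.997
gripper_force: 7.8
pivot x,y mm, tilt, yaw deg; err; area [-25.5   0.8  91.3  -0.8] 267.32421875 1641.0
TCP stop mm -33.35485309336791 1.8252300042958365 tip z 34.11332376031528 [ -1.17203314 -15.92885711   1.78150975]
```

The push stalls at about 15 N, so the plate is at the pins. To seat it squarely on both, I'll back off, shut the fingers and press lightly once at the centre so it aligns itself.

```bash
python3 -m creep '[-0.004, 0, 0, 0, 1, -0.006, 0.002, 0, 0, 0, 0, 0, 0, 0, 0, 0, 0, 0, 0, 0, 0, 0, 0, 0, 0, 0, 0, 0, 0, 0, 0, 0, 0, 0, 0, 0, 0, 0, 0, 0, 0, 0, 0, 0, 0, 0, 0, 0, 0, 0]'; python3 -m creep '[0, 0, 0, 0, 0, 0, 0, 0, 0, 0, 0, 0, 0, 0, 0, 0, 0, 0, 0, 0, 0, 0, 0, 0, 0, 0, 0, 0, 0, 0, 0.003, 0, 0, 0, 0, 0.002, 0, 0, 0, 0, 0.001, 0, 0, 0, 0, 0, 0, 0, 0, 0]';  python3 -m creep '[0.001, 0, 0, 0, 0, 0.001, 0, 0, 0, 0, 0.001, 0, 0, 0, 0, 0, 0, 0, 0, 0]'; python3 -m creep '[0.0007, 0, 0, 0, 0, 0, 0, 0, 0, 0]'
```

```text
clock: 20.45
position: [0.4041, -0.1427, 0.0999]
ee_rot: [-2.345, -2.09, 0.0]
force: [0.5, -0.4, -0.8]
width: 0.266
gripper_force: 0.0
clock: 21.45
position: [0.4049, -0.1365, 0.0999]
ee_rot: [2.345, 2.091, 0.0]
force: [-0.2, 0.2, -0.5]
width: 0.007
gripper_force: 0.0
clock: 21.85
position: [0.405, -0.1355, 0.1]
ee_rot: [2.346, 2.087, -0.002]
force: [-0.5, -9.4, -1.1]
width: 0.007
gripper_force: 4.2
clock: 22.05
position: [0.405, -0.1354, 0.1]
ee_rot: [2.347, 2.086, -0.003]
force: [-0.8, -10.5, -0.6]
width: 0.005
gripper_force: 5.7
```

```bash
python3 -m creep '[-0.01, 0, 0, 0, 0, -0.015, 0, 0, 0, 0, 0, 0, -0.03, 0, 0, 0, 0, -0.04, 0, 0, 0, 0, -0.04, 0, 0, -0.02, 0, -0.03, 0, 0, -0.03, 0, 0, 0, 0, -0.04, 0, 0, 0, 0, -0.04, 0, 0, 0, 0, 0, 0, 0, 0, 0]'; python3 sil.py 90
python3 - <<'E'
from h import *
import fit
from tilt import S,ex,ey
p=cams.get_image("scene")
# edge of upper plate face & pins: pixel of model home pose vs blue mask rows
from sil import blue,render
B=blue(p)
for x in(-.0285,-.0255,-.0225,-.0195):
  for yw in(-.02,-.01,0,.01,.02): print(x,yw,min((round(float(abs(render(p,[x,y,np.pi/2,yw])-B).sum()/16),1),y) for y in np.arange(-.003,.0045,.0015)),end=' | ')
  print()
for n in("scene","top"):
    p=cams.get_image(n)
    for t in("tube_offcut","magnet","marker","tape_measure","stop_block","spray_can","tee_sample"): print(n,t,[world(p,d["centre"]).round(3).tolist() for d in spotter.boxes_of(p,t)[:1]])
E
```

```text
clock: 23.05
position: [0.3858, -0.2926, 0.2398]
ee_rot: [2.352, 2.081, -0.002]
force: [-1.5, -0.2, -0.4]
width: 0.008
gripper_force: 0.0
pivot x,y mm, tilt, yaw deg; err; area [-26.1   0.5  91.4  -0.5] 264.326171875 1644.0
TCP stop mm -188.64404942394015 0.6471241251425273 tip z 173.66482850387493 [-0.29318494  0.9117747  -0.11272175]
-0.0285 -0.02 (337.9, np.float64(0.0015000000000000005)) | -0.0285 -0.01 (331.6, np.float64(0.0)) | -0.0285 0 (321.8, np.float64(0.0)) | -0.0285 0.01 (322.4, np.float64(-0.0015)) | -0.0285 0.02 (321.5, np.float64(-0.0015)) | 
-0.0255 -0.02 (303.0, np.float64(0.0015000000000000005)) | -0.0255 -0.01 (296.4, np.float64(0.0015000000000000005)) | -0.0255 0 (287.6, np.float64(0.0015000000000000005)) | -0.0255 0.01 (285.9, np.float64(0.0)) | -0.0255 0.02 (286.5, np.float64(-0.0015)) | 
-0.0225 -0.02 (280.0, np.float64(0.003)) | -0.0225 -0.01 (270.9, np.float64(0.003)) | -0.0225 0 (269.6, np.float64(0.0015000000000000005)) | -0.0225 0.01 (269.9, np.float64(0.0)) | -0.0225 0.02 (266.0, np.float64(0.0)) | 
-0.0195 -0.02 (282.9, np.float64(0.003)) | -0.0195 -0.01 (275.5, np.float64(0.003)) | -0.0195 0 (269.2, np.float64(0.003)) | -0.0195 0.01 (268.9, np.float64(0.0015000000000000005)) | -0.0195 0.02 (268.7, np.float64(0.0)) | 
scene tube_offcut [[0.301, -0.229, 0.033]]
scene magnet [[0.383, -0.391, 0.008]]
scene marker [[0.255, -0.368, 0.009]]
scene tape_measure [[0.281, 0.286, 0.038]]
scene stop_block [[0.399, 0.453, 0.04]]
scene spray_can [[0.306, 0.387, 0.114]]
scene tee_sample [[0.283, 0.285, 0.039]]
top tube_offcut [[0.301, -0.242, 0.044]]
top magnet []
top marker []
top tape_measure [[0.284, 0.257, 0.055]]
top stop_block [[0.403, 0.429, 0.047]]
top spray_can [[0.311, 0.352, 0.155]]
top tee_sample [[0.475, 0.341, -0.0]]
```

The fit agrees with the home position (plate underside about -22.5 mm), the tilt is 90°, the yaw is about 0, and the bystanders haven't moved. Handing in.

```bash
python3 -c "
from cell import workorder
print(workorder.sign_off())"
```

```text
the job is handed in; nothing more can be done
None
```

The post lies flat between the pins with its plate seated against both (camera fit good to a few mm) and the other things unmoved, but the last roughly 10° of the lowering wasn't gentle: the rim left the finger early and the post seems to have dropped from there.

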